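# Find the heavy side of a filter wheel on its balancing stand

### The arm

A 7-joint arm with a two-finger parallel gripper is mounted at the origin on a cart in front of the work surface, level with it; the furniture and walls round the work are solid. World frame = base frame: x ahead of the robot, y to its left, z up, the work surface at z = 0. Lengths are in m, angles in rad, forces in N, time in s.
With the tool pointing down it reaches from about 0.425 to 0.925 m from the base axis. Payload 6.8 kg.
Tool frame: the origin (TCP) lies on the centre line of the jaws, within the pads' length; the fingertips stand 17 mm ahead of it and the grasp point (between the pads) lies 2 mm behind it; z points along the fingers, y is the line along which they close (so a half turn about z gives the same grasp; the last joint's range is limited). The gripper opens to 88 mm and grips with 3 to 60 N. Pads are 20 mm wide; open, the fingers measure 115 mm over their backs; the gripper's body (75 mm by 178 mm) begins 61 mm behind the grasp point.
Start: joints at [1.232, 0.477, 0.022, 1.555, -0.011, 1.109, -0.083], TCP at [0.154, -0.657, 0.24] pointing down, gripper open.
Joint ranges: [-2.96, 2.96], [-0.34, 2.1], [-1.41, 1.46], [0.24, 2.44], [-1.37, 4.51], [0.17, 1.92], [-2.96, 2.96]. Speed limits (rad/s): [2.39, 2.39, 3.14, 3.14, 3.14, 3.14, 3.14].

### API

Orientations are given as a rotation vector (axis times angle).
In Python, from bench import ctrl, imaging gives the robot as it stands.
- The arm moves only by the tool move_arm, never from a script. Its argument "rows" is a list of rows, each a list of 3 entries, a list of its own where there are three numbers: the closure, from -1 (fully open) to 1 (shut), then the shift along the tool's x, y, z in fractions of the full range, 1 being 60 cm, then the turn, a rotation vector about the tool's x, y, z in normalised numbers (1 is pi/2 rad). In form: [[claw, [x, y, z], [wx, wy, wz]], ...]. A call has exactly 8 rows; each row is the pose to reach, as a shift and turn from the pose commanded when the call began, along the tool's axes at that moment; what a row does not reach only later rows make up. A row lasts 1/10 s, in which the tool goes at most 50 mm and 8.59 degrees, less where a joint would pass 70% of its speed; a pose out of reach is approached as far as the arm can. A shift or turn number past 1, either way, is cut back to 1. A call with a gripper value outside its range is refused whole. The fingers move at their own pace and stop on an object; "squeeze" is the grip in N (left out, the last holds). Time passes only in rows, so rows that repeat a pose let the fingers close, or fill a call up. It gives the time, the measured TCP pose, the force, the opening and the grip force at its end, in the units of the state.
- ctrl.sense(): the state, without advancing time (a new reading comes with each control period).
- imaging.grab_frame(name): name is "scene" or "top"; returns (picture, depth): 420x560x3 uint8, red, green, blue; 420x560 float32, m along the optical axis (not along the pixel's ray), 0 where there is no reading.
- imaging.camera_params(name): a dict with "fx", "fy", "cx", "cy" (pixels), "world_from_camera" (4x4, takes a point from camera to world coordinates). Camera axes: x right, y down, z forward; pixel columns grow to the right and rows downward; lengths in m; the calibration is good to about 2 mm. A picture is of the moment at which its call begins. camera_params takes no time and is no camera call.
- ctrl.close_job(): hands the job in; it is judged then, once.
The state is a dict: "t": time; "q": joint angles; "dq": joint speeds; "tau": joint torques, N m; "eef_pos": TCP position; "eef_rot": TCP orientation; "wrist_force": force on the tool from outside, world axes, zero at the start; "wrist_torque": the same for the moment, N m; "opening": finger opening in m; "grasp_force": force on a finger pad.
Only numpy, scipy, OpenCV 4.12 (cv2) and the standard library are available. Lean on these libraries where they do the work, as an engineer would, in place of code of your own. Each camera call takes 0.05 s, during which the arm holds its last target. There are 200 camera calls.

### The job

The filter wheel on the balancing stand is out of balance and has to be held for the colleague who will mark it: slide the orange transport lock towards the front all the way to its end stop so that the wheel is free, then turn the wheel by hand and find its heavy side. Its bearing is stiff and greased, so the wheel stops well short of the bottom from whichever side it rolls; find the true balance point between and finish gripping the wheel by its rim, at rest, with the heavy side straight down (within 15 degrees). The program ends while the gripper is still holding the wheel; leave the things standing around it where they are.

Things in the scene. Friction and masses are not known exactly. Their poses are not given: they have to be found in the camera images.
- stand: fixed balancing stand on the table; origin on the table under the middle of the wheel; x = the horizontal axle, pointing away from the robot into the post behind the wheel, y to the left, z up; place and yaw (up to 0.3 rad) vary. Base plate 130 x 200 x 12 mm. Post: x +40 to +64 mm, y -21 to +21 mm, up to z 134 mm, with a bearing boss of 38 mm dia from x +28 mm
- axle (a point): centre of the wheel on the axle, 120 mm above the table. Bearing: greased and stiff, friction about half of the slug's greatest turning moment (0.09 Nm). Freed, the wheel rolls slowly, never swings back, takes up to 4 s to stop, its heavy side 0.4 to 0.7 rad short of straight down, equally far from whichever side it comes. In that band, and likewise within 0.7 rad of straight up, it may stay put
- wheel: filter wheel: upright aluminium disc, 140 mm dia, 20 mm thick, flat faces (x -10 to +10 mm in the stand's frame), origin at its centre, turns endlessly about x. Top of the rim 190 mm above the table: can be pinched across the 20 mm from above anywhere on the upper rim. Front face: six flush dark green windows and a hub of 32 mm dia standing out 8 mm
- mark (a point): red mark on the wheel's front face, 60 mm from the axle, 10 mm in front of the wheel's mid plane, 10 mm wide, continued across the rim: shows how far the wheel has turned. The heavy side (a hidden slug of about 0.2 kg, 45 mm from the axle) lies at a different angle from the mark each time. While locked, the heavy side is never within 0.9 rad of straight down
- lock (a joint): transport lock: 0 m = locked (a rubber pad wedged under the rim brakes the wheel), 0.038 m = end stop, wheel free. Slides towards the robot, along -x of the stand; stays where left; resists with about 2 N plus the drag of the pad (under 20 N in all)
- lock_grip (a point): middle of the top of the lock's orange grip block, 78 mm above the table, 114 mm to the right (-y) of the axle; the block is 20 mm along the slide (x), 28 mm across, 44 mm tall; it moves with the lock
- brass_weight: bystander: brass weight, 25 mm dia, 48 mm tall, origin at its foot
- filter_ring: bystander: flat black filter ring, 45 mm dia, 8 mm
- eyepiece: bystander: black eyepiece, 37 mm dia, 55 mm tall
- objective_case: bystander: cylindrical case, pale top and black bottom, 36 mm dia, 62 mm tall
- oil_bottle: bystander: small amber bottle with black cap, 27 mm dia, 78 mm tall

How it is judged:
On the way:
1. the transport lock is slid to its end stop (at least 35 of 38 mm) (value of joint lock above 0.035 m), for 0.2 s.
At the end, for the whole second after the job is handed in: the gripper holds the wheel (contact over 2 N), the wheel is at rest, its hidden heavy side within 15 degrees of straight down under the axle, the lock still open (at least 33 mm) (z of slug_mass in the frame of axle below -0.04345 m and velocity of joint slug between -0.2 and 0.2 rad/s and contact force between the fingers and wheel above 2 N and value of joint lock above 0.033 m); the arm keeps its last pose, push and grip.
It fails at once if a bystander is moved more than 20 mm (distance of any of brass_weight, filter_ring, eyepiece, objective_case, oil_bottle from where it was at the start of the episode above 0.02 m).
It also fails if it takes over 72 s, if anything falls off the work surface, if the arm or the gripper's body presses on something with over 40 N, if the wrist force passes 120 N, or if a joint passes its speed limit or range.

## Working session

There is one attempt and no reset: what is moved stays moved. The work goes in short steps, Python scripts to look and compute and a tool call to move; the robot and the scene stay as the last step left them, time stands still between calls to the robot, and variables do not carry over. Pictures are saved under pics/ and viewed, at most 10 in all, crops included, and the job is handed in when it is done.

Besides the shell and the picture viewer there is one more tool, called after "Emit:" as name(argument=value, ...) on one line, values as JSON. move_arm: Moves the arm, as the interface text tells. Its arguments: {"type":"object","properties":{"rows":{"type":"array"},"squeeze":{"type":"number"}},"required":["rows"]}

```bash
mkdir -p pics; ls; python3 - <<'E'
from bench import ctrl, imaging
import cv2, numpy as np
for n in("scene","top"):
    p,d=imaging.grab_frame(n); cv2.imwrite(f"pics/{n}0.png",p[:,:,::-1]); np.savez(f"{n}0.npz",p=p,d=d)
    c=imaging.camera_params(n); print(n,c["fx"],c["cx"],c["cy"],np.round(c["world_from_camera"],3).tolist())
s=ctrl.sense(); print(s)
E
```

```text
pics
scene 386.5455277659355 279.7778727034488 211.17036534524806 [[-0.67, -0.428, 0.606, -0.067], [-0.742, 0.384, -0.549, 0.455], [0.002, -0.818, -0.575, 0.71], [0.0, 0.0, 0.0, 1.0]]
top 473.092594356886 280.6762952755829 210.55754483218368 [[-0.014, -0.979, 0.205, 0.286], [-1.0, 0.014, -0.003, -0.092], [0.0, -0.205, -0.979, 1.472], [0.0, 0.0, 0.0, 1.0]]
{'t': 0.1, 'q': array([ 1.23189387,  0.47774104,  0.02232949,  1.55632855, -0.01151991,
        1.10931681, -0.08307874]), 'dq': array([ 8.66802414e-04, -1.34157580e-03,  9.83173070e-04, -2.79806881e-03,
        2.60632938e-06, -4.61609611e-04, -1.29508960e-03]), 'tau': array([ 4.80698087e-03, -5.84091496e+01,  1.54008441e+00, -2.73311913e+01,
       -5.41685172e-02,  1.31262917e-02,  7.03741807e-05]), 'eef_pos': array([ 0.15429823, -0.65659768,  0.23877299]), 'eef_rot': array([-3.11905882e+00, -3.61619719e-01,  4.53493892e-04]), 'wrist_force': array([-0.52023593, -0.51126918, -0.39823578]), 'wrist_torque': array([-0.01065196,  0.0003636 , -0.03102352]), 'grasp_force': 0.0, 'opening': 0.08806761753154062}
```

View pics/scene0.png

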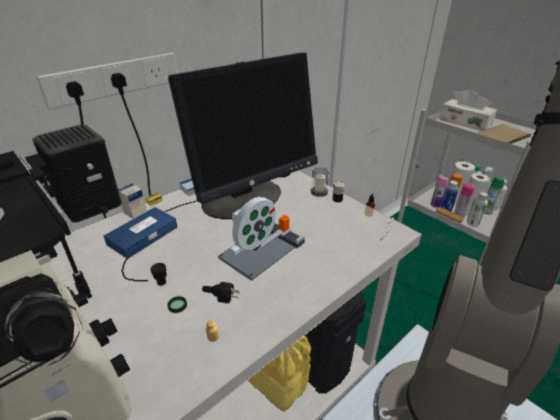

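View pics/top0.png

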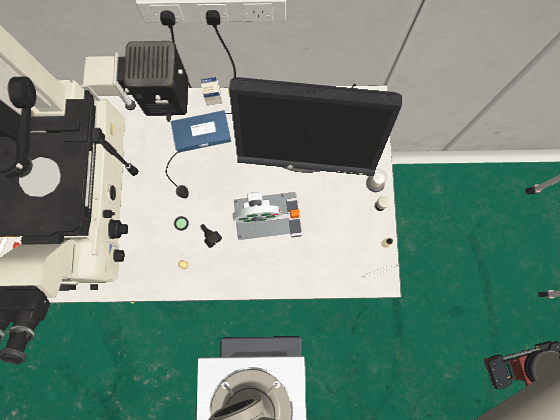

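The scene view shows the wheel at about (256,223), with its red mark near (273,209) and the orange grip at (284,223). In the top view the grip is at (295,213) and the wheel rim at about (256,214). Next I'll measure them.

```bash
cat > h.py <<'E'
import numpy as np, cv2
from bench import ctrl, imaging
C={n:imaging.camera_params(n) for n in("scene","top")}
def ray(n,u,v):
    c=C[n];T=c["world_from_camera"];d=np.array([(u-c["cx"])/c["fx"],(v-c["cy"])/c["fy"],1.]);return T[:3,3],T[:3,:3]@d
def onplane(n,u,v,p,nn):
    o,d=ray(n,u,v);return o+d*(np.dot(nn,np.asarray(p)-o)/np.dot(nn,d))
def pt(n,u,v,z): o,d=ray(n,u,v);return o+d*z
def tri(a,b):
    (o1,d1),(o2,d2)=ray("scene",*a),ray("top",*b)
    s=np.linalg.lstsq(np.c_[d1,-d2],o2-o1,rcond=None)[0];p,q=o1+s[0]*d1,o2+s[1]*d2
    return (p+q)/2,np.linalg.norm(p-q)
def mask(p,col):
    h=cv2.cvtColor(p,cv2.COLOR_RGB2HSV);H,S,V=[h[...,i].astype(int) for i in range(3)]
    if col=="orange":return (H>=5)&(H<20)&(S>200)&(V>120)
    if col=="red":return ((H<5)|(H>170))&(S>110)&(V>60)
    if col=="green":return (H>45)&(H<95)&(S>60)&(V<160)
def blobs(m,roi,amin=3):
    u0,u1,v0,v1=roi;k=np.zeros(m.shape,np.uint8);k[v0:v1,u0:u1]=m[v0:v1,u0:u1]
    n,l,s,c=cv2.connectedComponentsWithStats(k)
    return [(c[i],s[i,4],s[i,:4].tolist()) for i in range(1,n) if s[i,4]>=amin],l
RS=(215,310,185,275);RT=(225,310,185,245)
E
cat > m.py <<'E'
from h import *
S=np.load("scene0.npz");T=np.load("top0.npz")
for col in("orange","red","green"):
    for n,D,R in(("scene",S,RS),("top",T,RT)):
        for c,a,b in blobs(mask(D["p"],col),R)[0]:
            u,v=np.round(c).astype(int);print(col,n,np.round(c,1),a,b,np.round(pt(n,*c,D["d"][v,u]),4))
a=S["p"][185:275,215:320];b=T["p"][180:250,225:310]
im=np.zeros((600,700,3),np.uint8)+80
a=cv2.resize(a,None,fx=3.3,fy=3.3,interpolation=2);b=cv2.resize(b,None,fx=4,fy=4,interpolation=2)
im[:a.shape[0],:a.shape[1]]=a;im[300:300+b.shape[0],:b.shape[1]]=b
c=cv2.resize(S["p"][170:320,150:400],None,fx=1.4,fy=1.4);im[:c.shape[0],350:350+c.shape[1]]=c
cv2.imwrite("pics/crop0.png",im[:,:,::-1])
# rim/front-face points by depth
v,u=np.mgrid[RS[2]:RS[3],RS[0]:RS[1]];P=np.array([pt("scene",x,y,S["d"][y,x]) for x,y in zip(u.ravel(),v.ravel())])
g=P[(P[:,2]>.02)&(P[:,2]<.2)];print(len(g),g.min(0),g.max(0))
v,u=np.mgrid[RT[2]:RT[3],RT[0]:RT[1]];P=np.array([pt("top",x,y,T["d"][y,x]) for x,y in zip(u.ravel(),v.ravel())])
for lo,hi in((.17,.2),(.115,.14),(.07,.085),(.008,.016)):
    g=P[(P[:,2]>lo)&(P[:,2]<hi)];r=cv2.minAreaRect(g[:,:2].astype(np.float32)*1000);print(lo,len(g),g.mean(0).round(4),r,g[:,2].max())
E
python3 m.py
```

```text
orange scene [284.6 222.4] 100 [280, 216, 9, 15] [ 0.5614 -0.1317  0.0676]
orange top [294.5 213.3] 63 [291, 209, 8, 9] [ 0.5696 -0.1384  0.0734]
red scene [271.5 210.5] 14 [269, 208, 6, 6] [ 0.5553 -0.0789  0.1357]
red top [279. 210.] 3 [279, 209, 1, 3] [ 0.5655 -0.0917  0.1446]
red top [275.5 214. ] 6 [273, 214, 6, 1] [ 0.556  -0.0814  0.1343]
green scene [264.7 210.9] 41 [262, 207, 7, 9] [ 0.5526 -0.0539  0.1477]
green scene [253.7 214.7] 49 [251, 210, 7, 10] [ 0.5481 -0.0151  0.1568]
green scene [268.  220.9] 42 [265, 217, 7, 9] [ 0.5541 -0.0654  0.1095]
green scene [246.4 229.3] 48 [243, 225, 8, 9] [0.5426 0.0136 0.1295]
green scene [261.2 234.2] 40 [258, 230, 7, 9] [ 0.5499 -0.038   0.0822]
green scene [250.5 239. ] 44 [247, 235, 8, 9] [0.545  0.001  0.0906]
green top [251.8 215.5] 13 [248, 215, 9, 2] [ 0.5468 -0.015   0.1637]
green top [265.2 214.4] 12 [262, 214, 8, 2] [ 0.5512 -0.0522  0.1543]
green top [270.1 216.4] 11 [267, 216, 8, 2] [ 0.5521 -0.0655  0.12  ]
green top [243.6 218.5] 11 [240, 218, 8, 2] [0.545  0.0109 0.1287]
green top [263.2 219.2] 5 [262, 219, 4, 2] [ 0.5498 -0.0443  0.0896]
green top [248.  220.5] 10 [245, 220, 7, 2] [0.5441 0.     0.1023]
3329 [ 0.50489183 -0.28915455  0.02000905] [0.84675377 0.04640241 0.19124843]
0.17 272 [ 0.5583 -0.0256  0.1835] ((559.3635864257812, -25.60736846923828), (21.680753707885742, 100.85110473632812), 6.288271427154541) 0.19682689620609084
0.115 280 [ 0.5821 -0.0226  0.1313] ((581.7660522460938, -22.56377410888672), (82.14096069335938, 138.408203125), 6.044536113739014) 0.13986054839250817
0.07 82 [ 0.5665 -0.1051  0.0765] ((580.5763549804688, -58.801666259765625), (56.019718170166016, 182.26382446289062), 7.394390106201172) 0.08463454444803697
0.008 1027 [ 0.5663 -0.0485  0.0121] ((579.879638671875, -56.77131652832031), (257.025634765625, 186.66966247558594), 89.41548156738281) 0.015980503358980602
```

View pics/crop0.png

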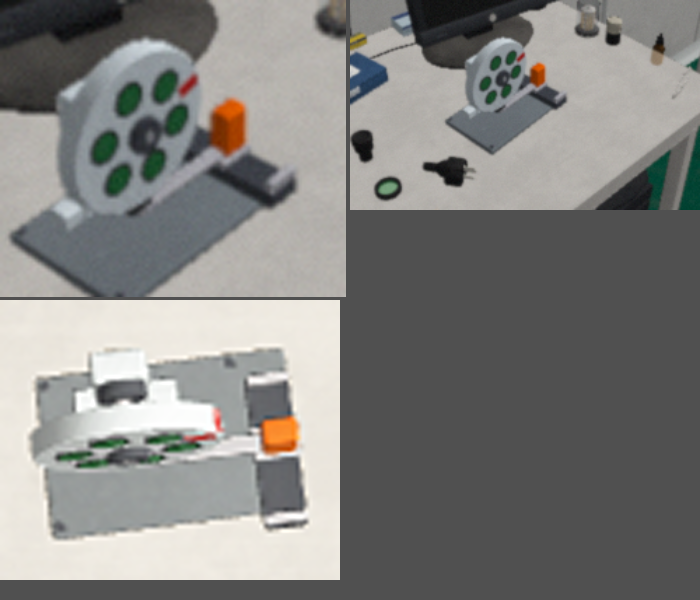

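The crop shows the wheel facing the robot with its red mark at upper right. The orange lock sits on a rail to the right of the wheel. Next I'll fit the stand frame and plan the first move.

```bash
cat >> h.py <<'E'
from scipy.spatial.transform import Rotation as R
YAW=None
def tool(yaw,roll=0):
    # tool y along stand x, z down; roll tilts about stand x so that TCP sits at wheel angle roll (towards stand +y positive)
    x=np.array([np.cos(yaw),np.sin(yaw),0]);z=np.array([0,0,-1.]);
    M=np.c_[np.cross(x,z),x,z]
    return R.from_rotvec(-roll*x)*R.from_matrix(M)
def plan(p,Rt,s=None):
    s=s or ctrl.sense();R0=R.from_rotvec(s["eef_rot"])
    print("from",s["t"],np.round(s["eef_pos"],4),"shift cm",np.round(R0.inv().apply(np.asarray(p)-s["eef_pos"])*100,2),"turn deg",np.round(np.degrees((R0.inv()*Rt).as_rotvec()),1))
E
python3 - <<'E'
from h import *
S=np.load("scene0.npz");T=np.load("top0.npz")
gs=[b[0] for b in blobs(mask(S["p"],"green"),RS,20)[0]];gt=[b[0] for b in blobs(mask(T["p"],"green"),RT,4)[0]]
P=np.array([pt("scene",*c,S["d"][int(round(c[1])),int(round(c[0]))]) for c in gs])
c=P.mean(0);n=np.linalg.svd(P-c)[2][2];n*=np.sign(n[0]);print("face",c,n,"yaw",np.degrees(np.arctan2(n[1],n[0])))
X=[]
for a in gs:
    k=min((tri(a,b) for b in gt),key=lambda q:q[1]);X.append(k[0]);
X=np.array(X);c2=X.mean(0);n2=np.linalg.svd(X-c2)[2][2];n2*=np.sign(n2[0]);print("tri",c2,n2,np.degrees(np.arctan2(n2[1],n2[0])));print(np.linalg.norm(P-c,axis=1),np.linalg.norm(X-c2,axis=1))
print("lock",tri((284.6,222.4),(294.5,213.3)))
# rim top edge / base plate line fits for yaw
v,u=np.mgrid[185:245,225:312];Q=np.array([pt("top",x,y,T["d"][y,x]) for x,y in zip(u.ravel(),v.ravel())])
m=mask(T["p"],"orange")[185:245,225:312].ravel()&(Q[:,2]>.074);print("orange top",Q[m].mean(0),m.sum(),Q[m].min(0),Q[m].max(0))
m=(Q[:,2]>.009)&(Q[:,2]<.016)&(Q[:,0]<.66);r=cv2.minAreaRect(Q[m][:,:2].astype(np.float32)*1000);print("base",r)
v,u=np.mgrid[60:200,225:410];Q=np.array([pt("top",x,y,T["d"][y,x]) for x,y in zip(u.ravel(),v.ravel())])
m=(Q[:,2]>.06)&(Q[:,0]>.63)&(Q[:,0]<1);i=np.argsort(Q[m][:,0])[:5];print("monitor",Q[m][i])
plan([.573,-.144,.22],tool(.127))
E
```

```text
face [ 0.54872835 -0.02630541  0.11938723] [ 0.99032521  0.13844134 -0.00948527] yaw 7.958023670562264
tri [ 0.5522878  -0.02855452  0.11615701] [0.97922223 0.15900833 0.12585774] 9.223314198499757
[0.03976708 0.03906341 0.04068163 0.04162234 0.03903455 0.03988026] [0.0406025  0.0434058  0.03740788 0.04159591 0.05774237 0.03983073]
lock (array([ 0.57186003, -0.13960051,  0.05798209]), np.float64(0.0024695216425054687))
orange top [ 0.57120996 -0.13755959  0.0782082 ] 41 [ 0.56317945 -0.14872874  0.07418928] [ 0.58096037 -0.12755883  0.08597191]
base ((577.1676025390625, -61.089752197265625), (261.3321838378906, 158.5791778564453), 86.50765991210938)
monitor [[ 0.6524076  -0.40280675  0.08022178]
 [ 0.65277323 -0.39320243  0.06746014]
 [ 0.65313435 -0.40650468  0.07730052]
 [ 0.65316251 -0.39662704  0.06580555]
 [ 0.65335771 -0.39808865  0.08862968]]
from 0.1 [ 0.1543 -0.6566  0.2388] shift cm [ 52.49 -40.32   1.94] turn deg [ -0.1  -0.1 -84. ]
```

Units first: shifts go in shares of 60 cm and turns go in shares of pi/2 rad. So 52.5 cm / 60 = 0.875, -40.3 cm / 60 = -0.6717, -84.5 degrees / 90 = -0.9389.

Emit:
move_arm(rows=[[-1,[0.875,-0.6717,0.025],[0,0,-0.9389]],[-1,[0.875,-0.6717,0.025],[0,0,-0.9389]],[-1,[0.875,-0.6717,0.025],[0,0,-0.9389]],[-1,[0.875,-0.6717,0.025],[0,0,-0.9389]],[-1,[0.875,-0.6717,0.025],[0,0,-0.9389]],[-1,[0.875,-0.6717,0.025],[0,0,-0.9389]],[-1,[0.875,-0.6717,0.025],[0,0,-0.9389]],[-1,[0.875,-0.6717,0.025],[0,0,-0.9389]]], squeeze=30)

```text
t: 0.9
eef_pos: [0.4082, -0.3457, 0.2305]
eef_rot: [-2.365, -2.068, 0.0]
wrist_force: [0.4, -1.7, 0.4]
opening: 0.0875
grasp_force: 0.0
```

```bash
sed -i 's/YAW=None/YAW=.135;AX=np.array([.5587,-.0249,.12])/' h.py; python3 -c "
from h import *
plan([.573,-.144,.22],tool(YAW))"
```

```text
from 0.9 [ 0.4082 -0.3457  0.2305] shift cm [22.19 13.63  1.04] turn deg [ -0.    0.  -15.4]
```

Scaled: 22 cm / 60 = 0.3667, 13.5 cm / 60 = 0.225, -15.5 degrees / 90 = -0.1722.

Emit:
move_arm(rows=[[-1,[0.3667,0.225,0.0167],[0,0,-0.1722]],[-1,[0.3667,0.225,0.0167],[0,0,-0.1722]],[-1,[0.3667,0.225,0.0167],[0,0,-0.1722]],[-1,[0.3667,0.225,0.0167],[0,0,-0.1722]],[-1,[0.3667,0.225,0.0167],[0,0,-0.1722]],[-1,[0.3667,0.225,0.0167],[0,0,-0.1722]],[-1,[0.3667,0.225,0.0167],[0,0,-0.1722]],[-1,[0.3667,0.225,0.0167],[0,0,-0.1722]]])

```text
t: 1.7
eef_pos: [0.571, -0.15, 0.2201]
eef_rot: [-2.073, -2.36, 0.002]
wrist_force: [-0.0, -0.3, 0.1]
opening: 0.0879
grasp_force: 0.0
```

```bash
python3 -c "
from h import *
plan([.573,-.144,.068],tool(YAW));print(ctrl.sense()['q'])
p,d=imaging.grab_frame('scene');cv2.imwrite('pics/a.png',p[100:310,120:400,::-1])"
```

```text
from 1.7 [ 0.571  -0.15    0.2201] shift cm [ 0.58  0.3  15.21] turn deg [-0.1  0.  -0.3]
[ 0.5350456   0.40336997 -0.49589885  1.75694185  0.21963641  1.03766894
  0.08924733]
```

View pics/a.png

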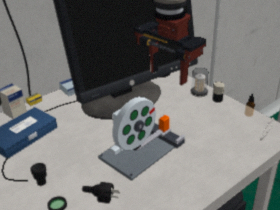

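The view shows the open gripper above the lock and the wheel unobstructed. Now I'll go down, with the fingers straddling the block.

Scaled: 15.2 cm / 60 = 0.2533, 14 cm / 60 = 0.2333.

Emit:
move_arm(rows=[[-1,[0.01,0.005,0.0667],[0,0,0]],[-1,[0.01,0.005,0.1333],[0,0,0]],[-1,[0.01,0.005,0.2],[0,0,0]],[-1,[0.01,0.005,0.2333],[0,0,0]],[-1,[0.01,0.005,0.2533],[0,0,0]],[-1,[0.01,0.005,0.2533],[0,0,0]],[1,[0.01,0.005,0.2533],[0,0,0]],[1,[0.01,0.005,0.2533],[0,0,0]]])

```text
t: 2.55
eef_pos: [0.5751, -0.1427, 0.0702]
eef_rot: [2.071, 2.359, 0.002]
wrist_force: [-0.6, -0.7, 0.4]
opening: 0.0753
grasp_force: 0.0
```

Emit:
move_arm(rows=[[1,[0,0,0],[0,0,0]],[1,[0,0,0],[0,0,0]],[1,[0,0,0],[0,0,0]],[1,[0,0,0],[0,0,0]],[1,[0,0,0],[0,0,0]],[1,[0,0,0],[0,0,0]],[1,[0,0,0],[0,0,0]],[1,[0,0,0],[0,0,0]]])

```text
t: 3.35
eef_pos: [0.5741, -0.1421, 0.0685]
eef_rot: [-2.073, -2.36, -0.0]
wrist_force: [0.2, 0.3, 0.0]
opening: 0.0199
grasp_force: 30.0
```

Emit:
move_arm(rows=[[1,[0,-0.01,0],[0,0,0]],[1,[0,-0.02,0],[0,0,0]],[1,[0,-0.03,0],[0,0,0]],[1,[0,-0.04,0],[0,0,0]],[1,[0,-0.05,0],[0,0,0]],[1,[0,-0.0583,0],[0,0,0]],[1,[0,-0.0667,0],[0,0,0]],[1,[0,-0.0667,0],[0,0,0]]])

```text
t: 4.15
eef_pos: [0.5361, -0.1466, 0.0687]
eef_rot: [2.069, 2.36, 0.006]
wrist_force: [8.5, 2.7, -10.9]
opening: 0.0198
grasp_force: 30.0
```

```bash
cat > mark.py <<'E'
from h import *
import sys
X=np.array([np.cos(YAW),np.sin(YAW),0]);Y=np.array([-np.sin(YAW),np.cos(YAW),0]);Z=np.array([0,0,1.])
F=AX-.010*X
def mark(p,n):
    # angle of the mark about the axle, deg: 0 = up, positive towards stand +y
    m=mask(p,"red");R_=RS if n=="scene" else RT;v,u=np.nonzero(m[R_[2]:R_[3],R_[0]:R_[1]]);g=[]
    for a,b in zip(u+R_[0],v+R_[2]):
        q=onplane(n,a,b,F,X)-F;y,z=q@Y,q@Z
        if .048<np.hypot(y,z)<.071:g.append((y,z))
    if not g:return None
    g=np.array(g).mean(0);return round(float(np.degrees(np.arctan2(g[0],g[1]))),1),round(float(np.hypot(*g))*1e3,1),len(u)
if __name__=="__main__":
    print("t0",mark(np.load("scene0.npz")["p"],"scene"))
    for i in range(int(sys.argv[1])):
        p,d=imaging.grab_frame("scene");print(round(float(ctrl.sense()["t"]),2),mark(p,"scene"),mark(imaging.grab_frame("top")[0],"top"))
    s=ctrl.sense();print(s["eef_pos"],s["wrist_force"],s["opening"],s["grasp_force"])
    for c,a,b in blobs(mask(p,"orange"),(200,310,190,275))[0]:
        print("orange",c,a,onplane("scene",*c,[0,0,.056],Z)-AX, [(onplane("scene",*c,[0,0,.056],Z)-AX)@k for k in(X,Y)])
E
python3 mark.py 3
```

```text
t0 (-74.6, 56.6, 14)
4.2 (-74.6, 56.6, 203) (-76.9, 57.2, 9)
4.3 (-74.6, 56.6, 210) (-76.9, 57.2, 9)
4.4 (-74.4, 55.9, 215) (-76.9, 57.2, 9)
[ 0.53616425 -0.14661896  0.06863078] [ 7.85244873  2.06681605 -8.37684551] 0.019928056094973903 29.98989075422287
orange [293.06521739 227.90217391] 92 [-0.02036864 -0.11737764 -0.064     ] [np.float64(-0.03598121027100736), np.float64(-0.11356823870976705)]
```

Emit:
move_arm(rows=[[-1,[0,0,0],[0,0,0]],[-1,[0,0,0],[0,0,0]],[-1,[0,0,0],[0,0,0]],[-1,[0,0,-0.05],[0,0,0]],[-1,[0,0,-0.1167],[0,0,0]],[-1,[0,0,-0.1833],[0,0,0]],[-1,[0,0,-0.2667],[0,0,0]],[-1,[0,0,-0.2667],[0,0,0]]])

```text
t: 5.25
eef_pos: [0.5378, -0.1479, 0.2353]
eef_rot: [2.065, 2.354, 0.007]
wrist_force: [0.2, 0.3, 0.4]
opening: 0.0806
grasp_force: 0.0
```

```bash
python3 mark.py 2
```

```text
t0 (-74.6, 56.6, 14)
5.3 (-74.6, 56.6, 13) (-76.9, 57.2, 9)
5.4 (-74.6, 56.6, 13) (-76.9, 57.2, 9)
[ 0.53327696 -0.14757866  0.22733877] [ 0.88388472 -0.09319344  0.38533497] 0.08734824813064442 0.0
orange [294.63809524 227.9047619 ] 105 [-0.0232903  -0.12061184 -0.064     ] [np.float64(-0.03931157584742051), np.float64(-0.11637978357528007)]
```

```bash
cat >> h.py <<'E'
def at(phi,r):
    f=np.radians(phi);X=np.array([np.cos(YAW),np.sin(YAW),0]);Y=np.array([-np.sin(YAW),np.cos(YAW),0])
    plan(AX+r*(np.sin(f)*Y+np.cos(f)*np.array([0,0,1.])),tool(YAW,f))
E
python3 - <<'E'
from h import *
T=np.load("top0.npz")
v,u=np.mgrid[60:215,200:350];Q=np.array([pt("top",x,y,T["d"][y,x]) for x,y in zip(u.ravel(),v.ravel())])
for lo,hi in((.05,.15),(.15,.25),(.25,.35),(.35,.6)):
    m=(Q[:,2]>lo)&(Q[:,2]<hi)&(Q[:,0]>.63)&(abs(Q[:,1]+.03)<.15);print(lo,Q[m][np.argsort(Q[m][:,0])[:3]])
c=(284.6,222.4);print("lock0",onplane("scene",*c,[0,0,.056],[0,0,1])-AX)
at(-24,.115)
E
```

```text
0.05 [[ 0.68877131 -0.17552815  0.13785949]
 [ 0.68924379 -0.17857309  0.13615883]
 [ 0.69019723 -0.17233918  0.14335123]]
0.15 [[ 0.69307843 -0.17769075  0.15349272]
 [ 0.69382095 -0.1661759   0.15161581]
 [ 0.69387431 -0.17493844  0.15104771]]
0.25 [[ 0.72471531 -0.15658709  0.25312985]
 [ 0.72523548 -0.17844706  0.25084051]
 [ 0.72546846 -0.1753026   0.25820303]]
0.35 [[ 0.74783578 -0.16542663  0.35055568]
 [ 0.74788709 -0.17554474  0.35008867]
 [ 0.74880952 -0.17278315  0.35442285]]
lock0 [ 0.01402161 -0.11717261 -0.064     ]
from 5.45 [ 0.5333 -0.1476  0.2273] shift cm [7.16 4.14 0.22] turn deg [-0.1 24.  -0.3]
```

Scaled: 7.2 cm / 60 = 0.12, 6 cm / 60 = 0.1, 24 degrees / 90 = 0.2667.

Emit:
move_arm(rows=[[-1,[0.0333,0.0333,-0.0333],[0,0.0889,0]],[-1,[0.0667,0.05,-0.0333],[0,0.1778,0]],[-1,[0.1,0.0683,-0.025],[0,0.2667,0]],[-1,[0.12,0.0683,0.0033],[0,0.2667,0]],[-1,[0.12,0.0683,0.0033],[0,0.2667,0]],[-1,[0.12,0.0683,0.0033],[0,0.2667,0]],[-1,[0.12,0.0683,0.0033],[0,0.2667,0]],[-1,[0.12,0.0683,0.0033],[0,0.2667,0]]])

```text
t: 6.25
eef_pos: [0.566, -0.0708, 0.2273]
eef_rot: [-1.847, -2.107, -0.393]
wrist_force: [0.4, -0.1, 0.4]
opening: 0.0877
grasp_force: 0.0
```

```bash
python3 -c "
from h import *
at(-24,.060)"
```

```text
from 6.25 [ 0.566  -0.0708  0.2273] shift cm [-0.11 -0.12  5.69] turn deg [ 0.2  0.1 -0.2]
```

Scaled: 5.6 cm / 60 = 0.0933, 5 cm / 60 = 0.0833.

Emit:
move_arm(rows=[[-1,[-0.0017,-0.0017,0.0417],[0,0,0]],[-1,[-0.0017,-0.0017,0.0833],[0,0,0]],[-1,[-0.0017,-0.0017,0.0933],[0,0,0]],[1,[-0.0017,-0.0017,0.0933],[0,0,0]],[1,[-0.0017,-0.0017,0.0933],[0,0,0]],[1,[-0.0017,-0.0017,0.0933],[0,0,0]],[1,[-0.0017,-0.0017,0.0933],[0,0,0]],[1,[-0.0017,-0.0017,0.0933],[0,0,0]]], squeeze=20)

```text
t: 7.05
eef_pos: [0.5622, -0.0495, 0.1756]
eef_rot: [-1.848, -2.105, -0.393]
wrist_force: [0.3, -0.7, -0.8]
opening: 0.0515
grasp_force: 0.0
```

Scaled: 1.85 cm / 60 = 0.0308, 1.25 cm / 60 = 0.0208, -18 degrees / 90 = -0.2.

Emit:
move_arm(rows=[[1,[0,0,0],[0,0,0]],[1,[0,0,0],[0,0,0]],[1,[0,0,0],[0,0,0]],[1,[0,0,0],[0,0,0]],[1,[0,0,0],[0,0,0]],[1,[0.01,0,0.0005],[0,-0.0667,0]],[1,[0.0208,0,0.0022],[0,-0.1333,0]],[1,[0.0308,0,0.005],[0,-0.2,0]]])

```text
t: 7.85
eef_pos: [0.5613, -0.0328, 0.1801]
eef_rot: [-2.026, -2.304, -0.106]
wrist_force: [7.1, -2.2, -15.8]
opening: 0.02
grasp_force: 20.0
```

```bash
python3 mark.py 1;  python3 -c "
from h import *
at(30,.060)"
```

```text
t0 (-74.6, 56.6, 14)
7.9 (-30.2, 53.8, 146) None
[ 0.56065554 -0.02693818  0.18088959] [ 5.24909955  2.43154809 -1.59374743] 0.01998491880883287 20.005474939243868
orange [294.81818182 227.64646465] 99 [-0.02277826 -0.12179677 -0.064     ] [np.float64(-0.0389636706947967), np.float64(-0.11762285294709068)]
from 7.95 [ 0.5607 -0.0269  0.1809] shift cm [ 3.12 -0.16  1.22] turn deg [  0.3 -35.9   0.1]
```

Scaled: 3.1 cm / 60 = 0.0517, 2.8 cm / 60 = 0.0467, -36 degrees / 90 = -0.4.

Emit:
move_arm(rows=[[1,[0.01,0,0.0008],[0,-0.0667,0]],[1,[0.02,0,0.0025],[0,-0.1333,0]],[1,[0.03,0,0.0058],[0,-0.2,0]],[1,[0.0383,-0.0017,0.01],[0,-0.2667,0]],[1,[0.0467,-0.0017,0.015],[0,-0.3333,0]],[1,[0.0517,-0.0017,0.02],[0,-0.4,0]],[1,[0.0517,-0.0017,0.02],[0,-0.4,0]],[1,[0.0517,-0.0017,0.02],[0,-0.4,0]]])

```text
t: 8.75
eef_pos: [0.5569, 0.0057, 0.1721]
eef_rot: [1.782, 2.041, -0.467]
wrist_force: [1.8, 8.7, 6.3]
opening: 0.0202
grasp_force: 20.0
```

```bash
python3 -c "
from h import *
print(ctrl.sense()['q'],ctrl.sense()['wrist_force']);at(30,.060)"; python3 mark.py 1
```

```text
[-0.13986027  0.4398615  -0.33565098  1.91825812  0.71993761  1.11060844
 -0.7531627 ] [1.83559839 8.68193436 6.33628971]
from 8.75 [0.5569 0.0057 0.1721] shift cm [-0.04 -0.23  0.04] turn deg [ 0.3 -0.3 -0.1]
t0 (-74.6, 56.6, 14)
8.8 (-16.2, 55.9, 264) (16.1, 54.9, 128)
[0.55685563 0.00550433 0.17215697] [3.63277384 9.32636338 5.4121088 ] 0.020166512511604583 20.018253196030855
orange [294.34210526 227.99122807] 114 [-0.02302508 -0.11972991 -0.064     ] [np.float64(-0.03893006570058076), np.float64(-0.11554157841510528)]
```

Scaled: -9 cm / 60 = -0.15, -7.5 cm / 60 = -0.125, 20 degrees / 90 = 0.2222.

Emit:
move_arm(rows=[[-1,[0,0,0],[0,0,0]],[-1,[0,0,0],[0,0,0]],[-1,[0,0,0],[0,0,0]],[-1,[0,0,-0.0917],[0,0,0]],[-1,[0,0,-0.125],[0,0,0]],[-1,[0,0,-0.15],[0,0.1111,0]],[-1,[0,0,-0.15],[0,0.2222,0]],[-1,[0,0,-0.15],[0,0.2222,0]]])

```text
t: 9.65
eef_pos: [0.5494, 0.0421, 0.2505]
eef_rot: [1.989, 2.255, -0.168]
wrist_force: [-0.4, -1.5, -1.2]
opening: 0.0807
grasp_force: 0.0
```

```bash
python3 mark.py 2
```

```text
t0 (-74.6, 56.6, 14)
9.7 (25.6, 56.4, 134) (23.7, 60.5, 55)
9.8 (30.1, 57.0, 141) (27.4, 59.5, 43)
[0.5479849  0.04465399 0.24862212] [-0.26387702  0.56420504 -0.83016014] 0.08770606157068524 0.0
orange [294.94845361 227.80412371] 97 [-0.02353593 -0.12156857 -0.064     ] [np.float64(-0.039683741425956404), np.float64(-0.11729475339521139)]
```

```bash
python3 -c "
from h import *
at(-27,.14)"
```

```text
from 9.85 [0.548  0.0447 0.2486] shift cm [-13.12   0.2    2.73] turn deg [-0.  37.1 -0.3]
```

Scaled: -13.1 cm / 60 = -0.2183, 2.7 cm / 60 = 0.045, 37 degrees / 90 = 0.4111.

Emit:
move_arm(rows=[[-1,[-0.05,0,0],[0,0.0889,0]],[-1,[-0.1,0,0.005],[0,0.1778,0]],[-1,[-0.15,0,0.0167],[0,0.2667,0]],[-1,[-0.2,0.0033,0.0333],[0,0.3556,0]],[-1,[-0.2183,0.0033,0.045],[0,0.4111,0]],[-1,[-0.2183,0.0033,0.045],[0,0.4111,0]],[-1,[-0.2183,0.0033,0.045],[0,0.4111,0]],[-1,[-0.2183,0.0033,0.045],[0,0.4111,0]]])

```text
t: 10.65
eef_pos: [0.5679, -0.0839, 0.2456]
eef_rot: [-1.811, -2.075, -0.435]
wrist_force: [-0.3, -0.9, -0.3]
opening: 0.0877
grasp_force: 0.0
```

```bash
python3 mark.py 6; python3 -c "
from h import *
p,d=imaging.grab_frame('scene');q,d=imaging.grab_frame('top')
a=cv2.resize(p[150:290,180:330],None,fx=2.6,fy=2.6);b=cv2.resize(q[150:250,200:330],None,fx=3,fy=3);im=np.zeros((364,780,3),np.uint8);im[:a.shape[0],:a.shape[1]]=a;im[:b.shape[0],390:390+b.shape[1]]=b
cv2.imwrite('pics/b.png',im[:,:,::-1])"
```

```text
t0 (-74.6, 56.6, 14)
10.7 (42.9, 57.0, 35) (36.8, 59.8, 207)
10.8 (43.7, 56.5, 31) (36.8, 59.8, 195)
10.9 (43.4, 56.5, 31) (37.7, 59.3, 200)
11.0 (44.0, 56.0, 33) (37.7, 59.3, 210)
11.1 (44.2, 55.7, 32) (37.7, 59.3, 188)
11.2 (44.5, 56.0, 32) (37.7, 59.3, 197)
[ 0.56785224 -0.08717254  0.24524606] [-0.58640474  0.69862916  0.11357851] 0.08758713098650023 0.0
orange [295.06451613 227.65591398] 93 [-0.02326586 -0.12227522 -0.064     ] [np.float64(-0.03951123071171494), np.float64(-0.11803131863085332)]
```

View pics/b.png

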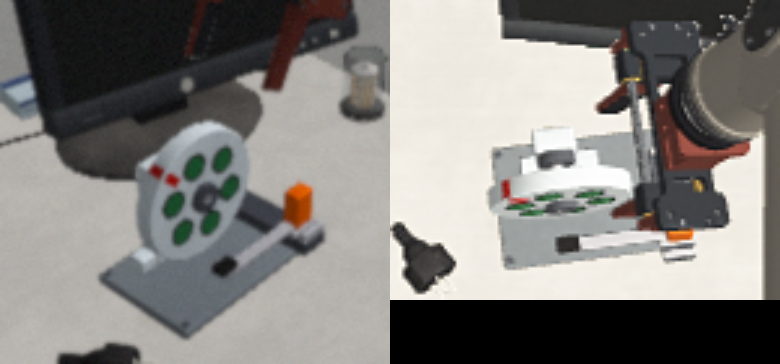

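The scene crop shows the mark at upper left, about 45°, and the wheel almost stopped. The gripper is clear of the mark and the lock is open. Next I'll grip on the right side and turn the wheel on past the bottom.

```bash
sed -i 's/RS=(215,310,185,275)/RS=(215,285,192,275)/' h.py; python3 -c "
from h import *
at(-27,.060)"
```

```text
from 11.35 [ 0.5679 -0.0872  0.2452] shift cm [-0.07 -0.08  8.01] turn deg [ 0.1 -0.  -0.2]
```

Emit:
move_arm(rows=[[-1,[0,0,0],[0,0,0]],[-1,[0,0,0],[0,0,0]],[-1,[0,0,0],[0,0,0]],[-1,[0,0,0],[0,0,0]],[-1,[0,0,0],[0,0,0]],[-1,[0,0,0],[0,0,0]],[-1,[0,0,0],[0,0,0]],[-1,[0,0,0],[0,0,0]]])

```text
t: 12.15
eef_pos: [0.5679, -0.0871, 0.2452]
eef_rot: [-1.817, -2.071, -0.436]
wrist_force: [-0.3, -0.2, 0.6]
opening: 0.0878
grasp_force: 0.0
```

```bash
python3 mark.py 1;sleep 0; python3 -c "
from h import *
at(-27,.060)"
```

```text
t0 (-74.6, 56.6, 14)
12.2 (44.5, 56.2, 29) (37.8, 59.7, 198)
[ 0.56788123 -0.08715408  0.24521722] [ 0.47459935 -0.01598149  0.25697228] 0.08763523475164033 0.0
orange [294.82178218 227.67326733] 101 [-0.02287275 -0.1217197  -0.064     ] [np.float64(-0.03904692594186599), np.float64(-0.11753376189038078)]
from 12.25 [ 0.5679 -0.0872  0.2452] shift cm [-0.08 -0.09  8.01] turn deg [ 0.1  0.  -0.2]
```

Emit:
move_arm(rows=[[-1,[0,0,0],[0,0,0]],[-1,[0,0,0],[0,0,0]],[-1,[0,0,0],[0,0,0]],[-1,[0,0,0],[0,0,0]],[-1,[0,0,0],[0,0,0]],[-1,[0,0,0],[0,0,0]],[-1,[0,0,0],[0,0,0]],[-1,[0,0,0],[0,0,0]]])

```text
t: 13.05
eef_pos: [0.5679, -0.0871, 0.2452]
eef_rot: [-1.817, -2.071, -0.436]
wrist_force: [0.0, 1.0, 0.2]
opening: 0.0878
grasp_force: 0.0
```

```bash
python3 mark.py 2
```

```text
t0 (-74.6, 56.6, 14)
13.1 (44.8, 55.9, 31) (36.8, 59.8, 201)
13.2 (44.8, 55.9, 29) (37.8, 59.7, 198)
[ 0.5679052  -0.08714708  0.24523615] [-0.41844407 -0.30545255 -0.1560182 ] 0.08792378864910547 0.0
orange [294.80808081 227.65656566] 99 [-0.02279263 -0.12174409 -0.064     ] [np.float64(-0.03897082023650469), np.float64(-0.11756870956361772)]
```

Scaled: 8 cm / 60 = 0.1333, 7 cm / 60 = 0.1167.

Emit:
move_arm(rows=[[-1,[0,-0.0017,0.0667],[0,0,0]],[-1,[0,-0.0017,0.1167],[0,0,0]],[-1,[0,-0.0017,0.1333],[0,0,0]],[1,[0,-0.0017,0.1333],[0,0,0]],[1,[0,-0.0017,0.1333],[0,0,0]],[1,[0,-0.0017,0.1333],[0,0,0]],[1,[0,-0.0017,0.1333],[0,0,0]],[1,[0,-0.0017,0.1333],[0,0,0]]])

```text
t: 14.05
eef_pos: [0.5627, -0.0518, 0.1746]
eef_rot: [-1.818, -2.071, -0.437]
wrist_force: [0.1, -0.2, -0.1]
opening: 0.0514
grasp_force: 0.0
```

Scaled: 1.85 cm / 60 = 0.0308, 1.25 cm / 60 = 0.0208, -18 degrees / 90 = -0.2.

Emit:
move_arm(rows=[[1,[0,0,0],[0,0,0]],[1,[0,0,0],[0,0,0]],[1,[0,0,0],[0,0,0]],[1,[0,0,0],[0,0,0]],[1,[0,0,0],[0,0,0]],[1,[0.0105,0,0.0005],[0,-0.0667,0]],[1,[0.0208,0,0.0022],[0,-0.1333,0]],[1,[0.0308,0,0.005],[0,-0.2,0]]])

```text
t: 14.85
eef_pos: [0.5616, -0.0353, 0.1797]
eef_rot: [-1.999, -2.273, -0.156]
wrist_force: [8.1, -0.6, -17.1]
opening: 0.0204
grasp_force: 20.0
```

Scaled: 3.53 cm / 60 = 0.0588, 3 cm / 60 = 0.05, -36 degrees / 90 = -0.4.

Emit:
move_arm(rows=[[1,[0.0105,0,0.0005],[0,-0.0667,0]],[1,[0.0208,0,0.0022],[0,-0.1333,0]],[1,[0.0308,0,0.005],[0,-0.2,0]],[1,[0.0408,0,0.0083],[0,-0.2667,0]],[1,[0.05,0,0.0133],[0,-0.3333,0]],[1,[0.0588,0,0.0192],[0,-0.4,0]],[1,[0.0588,0,0.0192],[0,-0.4,0]],[1,[0.0588,0,0.0192],[0,-0.4,0]]])

```text
t: 15.65
eef_pos: [0.5569, 0.005, 0.1733]
eef_rot: [1.813, 2.073, -0.431]
wrist_force: [7.2, 2.5, -6.1]
opening: 0.0201
grasp_force: 20.0
```

```bash
python3 mark.py 1;python3 -c "
from h import *
at(27,.060)"
```

```text
t0 (-74.6, 56.6, 14)
15.7 (6.0, 40.1, 134) (27.9, 58.0, 188)
[0.55691184 0.00473861 0.1734606 ] [ 7.83521913  1.52188372 -7.10293127] 0.019987576103504053 19.965950067853555
orange [294.48623853 227.90825688] 109 [-0.02302048 -0.12028781 -0.064     ] [np.float64(-0.039000597647210256), np.float64(-0.11609501640924146)]
from 15.75 [0.5569 0.0047 0.1735] shift cm [-0.21 -0.22  0.11] turn deg [ 0.1 -0.2 -0.2]
```

Scaled: -9 cm / 60 = -0.15, -6.5 cm / 60 = -0.1083, 29 degrees / 90 = 0.3222.

Emit:
move_arm(rows=[[-1,[0,0,0],[0,0,0]],[-1,[0,0,0],[0,0,0]],[-1,[0,0,0],[0,0,0]],[-1,[0,-0.0017,-0.0667],[0,0,0]],[-1,[0,-0.0017,-0.1333],[0,0.0556,0]],[-1,[-0.05,-0.0033,-0.1333],[0,0.1444,0]],[-1,[-0.1067,-0.0033,-0.1083],[0,0.2333,0]],[-1,[-0.15,-0.0033,-0.0783],[0,0.3222,0]]])

```text
t: 16.55
eef_pos: [0.5621, -0.0565, 0.2595]
eef_rot: [-2.053, -2.345, -0.048]
wrist_force: [0.2, 0.5, 0.0]
opening: 0.0805
grasp_force: 0.0
```

```bash
python3 mark.py 1;python3 -c "
from h import *
at(-27,.12)"
```

```text
t0 (-74.6, 56.6, 14)
16.6 (98.2, 56.3, 21) (89.7, 56.8, 9)
[ 0.56017014 -0.06928011  0.25655466] [-0.68211955 -1.57336868 -0.03283136] 0.08660540809981468 0.0
orange [294.89690722 227.6185567 ] 97 [-0.02283276 -0.12204723 -0.064     ] [np.float64(-0.039051385405330895), np.float64(-0.11786369074820828)]
from 16.65 [ 0.5602 -0.0693  0.2566] shift cm [-1.12  0.48  2.93] turn deg [ 0.3 25.1 -1.3]
```

Mark is at 98°, so the wheel stayed put. Second stroke next.

Scaled: 2.9 cm / 60 = 0.0483, 2.5 cm / 60 = 0.0417, 25 degrees / 90 = 0.2778.

Emit:
move_arm(rows=[[-1,[-0.0167,0.005,0.0083],[0,0.0889,0]],[-1,[-0.0183,0.0067,0.025],[0,0.1778,0]],[-1,[-0.0183,0.0067,0.0417],[0,0.2778,0]],[-1,[-0.0183,0.0067,0.0483],[0,0.2778,0]],[-1,[-0.0183,0.0067,0.0483],[0,0.2778,0]],[-1,[-0.0183,0.0067,0.0483],[0,0.2778,0]],[-1,[-0.0183,0.0067,0.0483],[0,0.2778,0]],[-1,[-0.0183,0.0067,0.0483],[0,0.2778,0]]])

```text
t: 17.45
eef_pos: [0.5663, -0.0634, 0.2284]
eef_rot: [-1.814, -2.075, -0.436]
wrist_force: [0.2, -0.5, -0.8]
opening: 0.0879
grasp_force: 0.0
```

```bash
python3 mark.py 1;python3 -c "
from h import *
at(-27,.06)"
```

```text
t0 (-74.6, 56.6, 14)
17.5 (98.2, 56.3, 27) (99.8, 44.9, 204)
[ 0.56620505 -0.06416279  0.22799888] [0.61933209 1.14021748 0.86821905] 0.08804508721487064 0.0
orange [294.82 227.78] 100 [-0.02321897 -0.12137967 -0.064     ] [np.float64(-0.039344237716202025), np.float64(-0.1171502300295433)]
from 17.55 [ 0.5662 -0.0642  0.228 ] shift cm [-1.34 -0.22  5.44] turn deg [ 0.1  0.1 -0.1]
```

Scaled: 5.4 cm / 60 = 0.09, 4 cm / 60 = 0.0667.

Emit:
move_arm(rows=[[-1,[-0.0217,-0.0033,0.0333],[0,0,0]],[-1,[-0.0217,-0.0033,0.0667],[0,0,0]],[-1,[-0.0217,-0.0033,0.09],[0,0,0]],[1,[-0.0217,-0.0033,0.09],[0,0,0]],[1,[-0.0217,-0.0033,0.09],[0,0,0]],[1,[-0.0217,-0.0033,0.09],[0,0,0]],[1,[-0.0217,-0.0033,0.09],[0,0,0]],[1,[-0.0217,-0.0033,0.09],[0,0,0]]])

```text
t: 18.35
eef_pos: [0.5627, -0.053, 0.1737]
eef_rot: [-1.817, -2.071, -0.437]
wrist_force: [-0.4, -0.1, 0.4]
opening: 0.0512
grasp_force: 0.0
```

Scaled: 1.85 cm / 60 = 0.0308, 1.25 cm / 60 = 0.0208, -18 degrees / 90 = -0.2.

Emit:
move_arm(rows=[[1,[0,0,0],[0,0,0]],[1,[0,0,0],[0,0,0]],[1,[0,0,0],[0,0,0]],[1,[0,0,0],[0,0,0]],[1,[0,0,0],[0,0,0]],[1,[0.0105,0,0.0005],[0,-0.0667,0]],[1,[0.0208,0,0.0022],[0,-0.1333,0]],[1,[0.0308,0,0.005],[0,-0.2,0]]])

```text
t: 19.15
eef_pos: [0.5618, -0.0374, 0.1792]
eef_rot: [-2.0, -2.273, -0.155]
wrist_force: [6.4, -2.3, -12.5]
opening: 0.02
grasp_force: 20.0
```

Scaled: 4 cm / 60 = 0.0667, 3.53 cm / 60 = 0.0588, -42 degrees / 90 = -0.4667.

Emit:
move_arm(rows=[[1,[0.0105,0,0.0005],[0,-0.0667,0]],[1,[0.0208,0,0.0022],[0,-0.1333,0]],[1,[0.0308,0,0.005],[0,-0.2,0]],[1,[0.0408,0,0.0083],[0,-0.2667,0]],[1,[0.05,0,0.0133],[0,-0.3333,0]],[1,[0.0588,0,0.0192],[0,-0.4,0]],[1,[0.0667,0,0.0258],[0,-0.4667,0]],[1,[0.0667,0,0.0258],[0,-0.4667,0]]])

```text
t: 19.95
eef_pos: [0.5564, 0.0097, 0.1697]
eef_rot: [1.745, 2.002, -0.519]
wrist_force: [5.4, 0.3, 4.4]
opening: 0.0199
grasp_force: 20.0
```

Scaled: -9 cm / 60 = -0.15, -8.5 cm / 60 = -0.1417, 29 degrees / 90 = 0.3222.

Emit:
move_arm(rows=[[-1,[0,0,0],[0,0,0]],[-1,[0,0,0],[0,0,0]],[-1,[0,0,0],[0,0,0]],[-1,[0,-0.0017,-0.0667],[0,0,0]],[-1,[0,-0.0017,-0.1333],[0,0.0556,0]],[-1,[-0.05,-0.0033,-0.1417],[0,0.1444,0]],[-1,[-0.1067,-0.0033,-0.1167],[0,0.2333,0]],[-1,[-0.15,-0.0033,-0.0833],[0,0.3222,0]]])

```text
t: 20.75
eef_pos: [0.5603, -0.0424, 0.2642]
eef_rot: [2.034, 2.322, -0.057]
wrist_force: [0.5, -0.3, -2.0]
opening: 0.0805
grasp_force: 0.0
```

```bash
python3 mark.py 2;python3 -c "
from h import *
at(0,.13)"
```

```text
t0 (-74.6, 56.6, 14)
20.8 (122.4, 56.7, 14) None
20.9 (119.9, 57.0, 16) None
[ 0.55817234 -0.04540795  0.26096787] [-0.29014883  0.61242863  0.33950774] 0.0877676775286801 0.0
orange [294.91752577 227.60824742] 97 [-0.0228372  -0.12212229 -0.064     ] [np.float64(-0.03906589361239956), np.float64(-0.11793747601533575)]
from 20.95 [ 0.5582 -0.0454  0.261 ] shift cm [2.1  0.3  0.95] turn deg [-0.   4.  -0.7]
```

Emit:
move_arm(rows=[[-1,[0,0,0],[0,0,0]],[-1,[0,0,0],[0,0,0]],[-1,[0,0,0],[0,0,0]],[-1,[0,0,0],[0,0,0]],[-1,[0,0,0],[0,0,0]],[-1,[0,0,0],[0,0,0]],[-1,[0,0,0],[0,0,0]],[-1,[0,0,0],[0,0,0]]])

```text
t: 21.75
eef_pos: [0.5589, -0.0415, 0.2608]
eef_rot: [2.037, 2.321, -0.071]
wrist_force: [-0.1, 0.1, -0.0]
opening: 0.0876
grasp_force: 0.0
```

Emit:
move_arm(rows=[[-1,[0,0,0],[0,0,0]],[-1,[0,0,0],[0,0,0]],[-1,[0,0,0],[0,0,0]],[-1,[0,0,0],[0,0,0]],[-1,[0,0,0],[0,0,0]],[-1,[0,0,0],[0,0,0]],[-1,[0,0,0],[0,0,0]],[-1,[0,0,0],[0,0,0]]])

```text
t: 22.55
eef_pos: [0.5589, -0.0415, 0.2608]
eef_rot: [2.037, 2.321, -0.071]
wrist_force: [0.6, 0.1, -0.9]
opening: 0.0876
grasp_force: 0.0
```

```bash
python3 mark.py 1
```

```text
t0 (-74.6, 56.6, 14)
22.6 (110.1, 57.1, 20) None
[ 0.55887607 -0.0414786   0.26081455] [-0.31659048 -0.33146768  0.22856411] 0.0876813021204005 0.0
orange [295.07608696 227.59782609] 92 [-0.02309705 -0.12248238 -0.064     ] [np.float64(-0.03937183444803208), np.float64(-0.11825931531964202)]
```

Emit:
move_arm(rows=[[-1,[0,0,0],[0,0,0]],[-1,[0,0,0],[0,0,0]],[-1,[0,0,0],[0,0,0]],[-1,[0,0,0],[0,0,0]],[-1,[0,0,0],[0,0,0]],[-1,[0,0,0],[0,0,0]],[-1,[0,0,0],[0,0,0]],[-1,[0,0,0],[0,0,0]]])

```text
t: 23.45
eef_pos: [0.5589, -0.0414, 0.2608]
eef_rot: [2.037, 2.322, -0.071]
wrist_force: [-0.6, -0.1, 0.2]
opening: 0.0876
grasp_force: 0.0
```

```bash
python3 mark.py 2; python3 -c "
from h import *
p,d=imaging.grab_frame('scene');np.savez('s2.npz',p=p,d=d)
a=cv2.resize(p[150:290,180:330],None,fx=3,fy=3);cv2.imwrite('pics/c.png',a[:,:,::-1])"
```

```text
t0 (-74.6, 56.6, 14)
23.5 (109.9, 56.4, 18) None
23.6 (109.9, 56.4, 19) None
[ 0.55886903 -0.041475    0.26082349] [ 0.63620219  0.69099084 -0.35629551] 0.08789348311340052 0.0
orange [294.95833333 227.73958333] 96 [-0.02334301 -0.12179234 -0.064     ] [np.float64(-0.039522683690650096), np.float64(-0.1175424457957163)]
```

View pics/c.png

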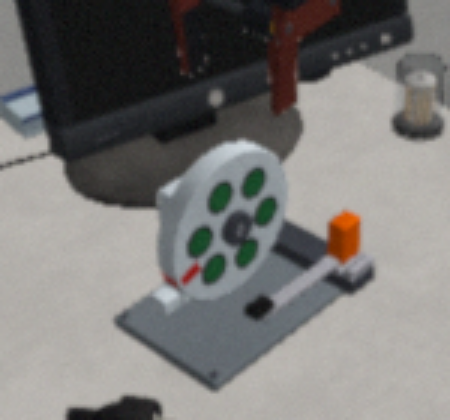

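The mark now sits at lower left, 109.9°, and the wheel is at rest. The two stops, 44.8° and 109.9°, give a balance point at 77.4°. That means gripping the rim and turning the wheel back by 32.5°.

```bash
python3 -c "
from h import *
at(17,.12)"
```

```text
from 23.7 [ 0.5589 -0.0415  0.2608] shift cm [5.32 0.18 2.24] turn deg [ -0.  -13.   -0.3]
```

Scaled: 5.3 cm / 60 = 0.0883, 3 cm / 60 = 0.05, -13 degrees / 90 = -0.1444.

Emit:
move_arm(rows=[[-1,[0.05,0.0017,0.0083],[0,-0.0778,0]],[-1,[0.0883,0.0033,0.0367],[0,-0.1444,0]],[-1,[0.0883,0.0033,0.0367],[0,-0.1444,0]],[-1,[0.0883,0.0033,0.0367],[0,-0.1444,0]],[-1,[0.0883,0.0033,0.0367],[0,-0.1444,0]],[-1,[0.0883,0.0033,0.0367],[0,-0.1444,0]],[-1,[0.0883,0.0033,0.0367],[0,-0.1444,0]],[-1,[0.0883,0.0033,0.0367],[0,-0.1444,0]]])

```text
t: 24.5
eef_pos: [0.5543, 0.0087, 0.2355]
eef_rot: [1.918, 2.182, -0.286]
wrist_force: [0.2, 0.2, -0.0]
opening: 0.0879
grasp_force: 0.0
```

```bash
python3 -c "
from h import *
at(17,.06)"
```

```text
from 24.5 [0.5543 0.0087 0.2355] shift cm [ 0.14 -0.01  6.04] turn deg [-0.1 -0.  -0.4]
```

Scaled: 6 cm / 60 = 0.1, 5 cm / 60 = 0.0833.

Emit:
move_arm(rows=[[-1,[0.0017,0,0.05],[0,0,0]],[-1,[0.0017,0,0.0833],[0,0,0]],[-1,[0.0017,0,0.1],[0,0,0]],[1,[0.0017,0,0.1],[0,0,0]],[1,[0.0017,0,0.1],[0,0,0]],[1,[0.0017,0,0.1],[0,0,0]],[1,[0.0017,0,0.1],[0,0,0]],[1,[0.0017,0,0.1],[0,0,0]]])

```text
t: 25.3
eef_pos: [0.5567, -0.0064, 0.1781]
eef_rot: [1.915, 2.183, -0.285]
wrist_force: [-0.8, 0.3, -0.2]
opening: 0.0512
grasp_force: 0.0
```

Emit:
move_arm(rows=[[1,[0,0,0],[0,0,0]],[1,[0,0,0],[0,0,0]],[1,[0,0,0],[0,0,0]],[1,[0,0,0],[0,0,0]],[1,[0,0,0],[0,0,0]],[1,[0,0,0],[0,0,0]],[1,[0,0,0],[0,0,0]],[1,[0,0,0],[0,0,0]]])

```text
t: 26.1
eef_pos: [0.5582, -0.0066, 0.1778]
eef_rot: [1.915, 2.182, -0.281]
wrist_force: [6.7, -0.5, -4.0]
opening: 0.0194
grasp_force: 20.0
```

Scaled: -3.25 cm / 60 = -0.0542, -3 cm / 60 = -0.05, 32.5 degrees / 90 = 0.3611.

Emit:
move_arm(rows=[[1,[-0.01,0,0.0005],[0,0.0667,0]],[1,[-0.0208,0,0.0022],[0,0.1333,0]],[1,[-0.0308,0,0.005],[0,0.2,0]],[1,[-0.0408,0,0.0083],[0,0.2667,0]],[1,[-0.05,0,0.0133],[0,0.3333,0]],[1,[-0.0542,0,0.0158],[0,0.3611,0]],[1,[-0.0542,0,0.0158],[0,0.3611,0]],[1,[-0.0542,0,0.0158],[0,0.3611,0]]])

```text
t: 26.9
eef_pos: [0.5624, -0.0417, 0.1784]
eef_rot: [-1.935, -2.202, -0.264]
wrist_force: [5.1, -3.0, 0.8]
opening: 0.02
grasp_force: 20.0
```

```bash
python3 mark.py 1;python3 -c "
from h import *
at(-15.5,.06)
p,d=imaging.grab_frame('scene')
a=cv2.resize(p[150:290,180:330],None,fx=3,fy=3);cv2.imwrite('pics/d.png',a[:,:,::-1])"
```

```text
t0 (-74.6, 56.6, 14)
26.95 (-0.7, 39.7, 88) (2.1, 33.0, 41)
[ 0.56236136 -0.04159859  0.17845432] [ 5.16214671 -3.96855027  0.37473825] 0.020141559832307067 20.06488363724202
orange [294.52777778 227.9537037 ] 108 [-0.02324612 -0.12023052 -0.064     ] [np.float64(-0.03921647352370421), np.float64(-0.11600787688445109)]
from 27.0 [ 0.5624 -0.0416  0.1785] shift cm [ 0.08 -0.14  0.09] turn deg [ 0.3  0.2 -0.3]
```

View pics/d.png

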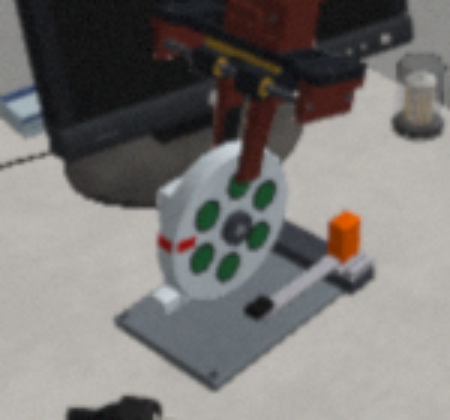

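The gripper holds the rim with the mark at the left, crop pixel (187,243). I'll let it settle, measure the mark below the gripper, and hand in if it's right.

Emit:
move_arm(rows=[[1,[0,0,0],[0,0,0]],[1,[0,0,0],[0,0,0]],[1,[0,0,0],[0,0,0]],[1,[0,0,0],[0,0,0]],[1,[0,0,0],[0,0,0]],[1,[0,0,0],[0,0,0]],[1,[0,0,0],[0,0,0]],[1,[0,0,0],[0,0,0]]])

```text
t: 27.85
eef_pos: [0.5623, -0.0415, 0.1785]
eef_rot: [-1.934, -2.204, -0.263]
wrist_force: [6.0, -4.6, 0.1]
opening: 0.0198
grasp_force: 20.1
```

```bash
python3 -c "
from mark import *
import mark as M
M.RS=(225,260,218,250)
a=mark(imaging.grab_frame('scene')[0],'scene');s=ctrl.sense();print(a,s['grasp_force'],s['wrist_force'],s['t'])
if a and abs(a[0]-77.4)<4: print(ctrl.close_job())"
```

```text
(77.5, 56.8, 31) 20.070817333180457 [ 5.89508966 -3.14068348 -0.72159512] 27.9
the job is handed in; nothing more can be done
None
```

I handed the job in at 27.9 s with the lock slid about 38 mm to its stop and the gripper holding the wheel's rim at 20 N; the red mark reads 77.5° against a balance point of 77.4°, midway between the two rolled stops at 44.8° and 109.9°, which puts the heavy side straight down (no verdict was returned).

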